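# Load the sample shuttle and index it at its ball detent

### The job

Nest the loose steel cup into the matching cup that is fixed on the slide's carriage, so that it sits upright and fully home, and let go of it. Then take the carriage by its upright post and slide it along the rail, toward the far left stop, until you feel the spring ball drop into the notch of the side strip. Finish there still gripping the post, with the ball in the notch; do not run the carriage into the far stop, and leave the other things on the table where they are.

Things in the scene. Friction and masses are not known exactly. Their poses are not given: they have to be found in the camera images.
- cup: Loose stepped steel cup, upright, left of the slide, 62 mm high, 90 g. Tapered foot 26 mm high (43 mm across below, 50 above), then a straight open collar 36 mm high, 62 mm outside, 56 inside. Origin: centre of underside, z up. Nested, its collar's shoulder rests on the lower cup's rim: its underside is then 36 mm above the lower cup's underside and the whole collar stands out above.
- fixed_cup_bottom (a point): Centre of the underside of the cup fixed on the carriage (same shape as the loose one, open upward), 42 mm above the table; its rim is 62 mm higher. It lies 85 mm behind the post, in the carriage frame's -y direction. Moves with the carriage.
- post_top (a point): Centre of the top of the carriage's upright round post (18 mm diameter, 58 mm tall, top 100 mm above the table, standing on the carriage plate whose top is 42 mm above the table). Grip it here from above. Moves with the carriage.
- slide_base: Fixed aluminium slide base, plate 112 x 352 mm, with a rail along its y axis and a steel stop at each end. Origin: centre of its underside. Its +y axis (the world's +y, to the robot's left, turned by up to 0.2 rad) is the way the carriage must slide. Behind the slide (beyond x = 0.62, y -0.1 to -0.3) a tall fixed stand rises: swing past it on the robot's side.
- carriage (a joint): Place of the carriage (150 mm long, carries fixed cup and post) along the rail, m: 0 at the right (-y) stop, 0.165 at the far left (+y) stop. Starts at 0.005 to 0.03. Slides with 1 to 2 N of friction; no return spring. The notch is met at a value between 0.06 and 0.125, different each time (seen as an 11 mm gap in the dark strip beside the rail).
- ball (a joint): Drop of the spring ball on the carriage's ear, m: 0 while it rides on the flat strip, about 0.0042 when centred in the notch. Within some 3 mm of the notch's centre the ball draws the carriage to the centre, so a carriage let go there centres itself; to push it on out of the notch takes about 6 to 12 N along the rail.
- vial_l: Bystander: small capped glass vial, 24 mm across, 54 mm high, standing; origin centre of its underside.
- holder_l: Bystander: round black rubber tube holder, 69 mm across, 51 mm high; origin centre of its underside.
- module_l: Bystander: flat sensor module, 36 x 50 x 15 mm; origin centre of its underside.

How it is judged:
By the outcome, as a careful person would: the job done as asked, in the order asked, and still so for the second after the job is handed in, while the arm keeps its last pose, push and grip.
It also fails if it takes over 72 s, if anything falls off the work surface, if the arm or the gripper's body presses on something with over 40 N, if the wrist force passes 120 N, or if a joint passes its speed limit or range.

### The arm

A 6-joint arm with a two-finger parallel gripper is mounted at the origin on a cart in front of the work surface, level with it; the furniture and walls round the work are solid. World frame = base frame: x ahead of the robot, y to its left, z up, the work surface at z = 0. Lengths are in m, angles in rad, forces in N, time in s.
With the tool pointing down it reaches from about 0.275 to 0.725 m from the base axis. Payload 15.9 kg.
Tool frame: the origin (TCP) lies midway between the tips of the shut fingers; the grasp point (between the pads) lies 19 mm behind it (ctrl.grip_point_offset is the distance from the TCP to the grasp point, in m); x points along the fingers, z is the direction in which the jaws open and shut, and the axes are right-handed (so a half turn about x gives the same grasp; the last joint's range is limited). The gripper opens to 85 mm and grips with 20 to 120 N. Pads are 22 mm wide; open, the fingers measure 114 mm over their backs; the gripper's body (76 mm by 85 mm) begins 54 mm behind the grasp point. The pads swing forward as they close: fully open they stand 13 mm farther back than shut.
Start: joints at [1.141, 0.213, -0.034, 1.323, 0, 1.571], TCP at [0.208, 0.455, 0.231] pointing down, gripper open.
Joint ranges: [-2.98, 2.98], [-0.74, 1.72], [-1.14, 1.35], [-2.1, 2.04], [-1.57, 1.44], [-3.14, 3.14]. Speed limits (rad/s): [1.89, 1.89, 2.39, 2.57, 3.14, 3.14].

### API

Orientations are given as [roll, pitch, yaw] about the fixed x, y, z axes, in that order (R = Rz(yaw) Ry(pitch) Rx(roll)).
In Python, from plant import ctrl gives the robot as it stands.
- The arm moves only by the tool step_arm, never from a script. Its argument "increments" is a list of rows, each a list of 4 numbers: the shift along the tool's x, y, z in m, then the turn about the tool's x in rad. A call has 1 to 5 rows; each row shifts and turns the commanded pose from where the row before left it, along the tool's axes as they then stand; what a row does not reach is not made up. A row lasts 1/12 s, in which the tool goes at most 41.7 mm and 7.16 degrees, less where a joint would pass 70% of its speed; a pose out of reach is approached as far as the arm can. A call is refused whole if a number of a shift passes 0.0417 or a number of a turn 0.125, either way. A call with a gripper value outside its range is refused whole. "jaw" is the finger opening in m, from 0 to 0.0854, set as the call begins (left out, the last holds). The fingers move at their own pace and stop on an object; "grip_force" is the grip in N (left out, the last holds). Time passes only in rows, so rows that do not move let the fingers close. It gives the time, the measured TCP pose, the force and the opening at its end, in the units of the state.
- ctrl.get_obs(): the state, without advancing time (a new reading comes with each control period).
- ctrl.camera(name): name is "scene" or "top"; returns the picture (384x512x3 uint8, blue, green, red); there is no depth.
- ctrl.calibration(name): a dict with "camera_matrix" (3x3 intrinsics, pixels), "k1" (the pictures are not rectified: a ray, as slopes to the right and down, at radius r is drawn at 1 + k1 r^2 times it, then the intrinsics apply), "world_to_cam" (4x4, takes a point from world to camera coordinates). Camera axes: x right, y down, z forward; pixel columns grow to the right and rows downward; lengths in m; the calibration is good to about 2 mm. A picture is of the moment at which its call begins. calibration takes no time and is no camera call.
- ctrl.finish_job(): hands the job in, once; it reports no verdict.
Trained networks look in the newest picture that a camera, given by its name, has taken for a name from the list of things; names that differ only in an ending like _2 or _b are one class to them, and where a whole thing is asked for, a point or a joint stands for the part that bears it (a point fixed in the world has none). Each returns a list of dicts, best first, with "p" (0 to 1); they miss things now and then, are a little off and sometimes report something else, mostly with a low value. They report only what shows in the picture. A call takes as long as a camera call.
- ctrl.silhouettes(camera, target): "pixels" (384x512 bool, what is visible of it) and "extent" ([left, top, right, bottom] in pixels, round what is visible of it).
- ctrl.tip_of(camera, target): "point" ([column, row] in pixels: a listed point, or the origin of a listed thing).
The state is a dict: "time_s": time; "q": joint angles; "qd": joint speeds; "tau": joint torques, N m; "eef_pos": TCP position; "eef_rot": TCP orientation; "force": force on the tool from outside, world axes, zero at the start; "ft_torque": the same for the moment, N m; "finger_gap": finger opening in m.
Only numpy, scipy, OpenCV 4.12 (cv2) and the standard library are available. Lean on these libraries where they do the work, as an engineer would, in place of code of your own. Each camera call takes 0.05 s, during which the arm holds its last target.

## Working session

There is one attempt and no reset: what is moved stays moved. The work goes in short steps, Python scripts to look and compute and a tool call to move; the robot and the scene stay as the last step left them, time stands still between calls to the robot, and variables do not carry over. Pictures are saved under pics/ and viewed, and the job is handed in when it is done.

Besides the shell and the picture viewer there is one more tool, called after "Call:" as name([rows], argument=value, ...), one row to a line, values as JSON. step_arm: Moves the arm, as the interface text tells. Its arguments: {"type":"object","properties":{"increments":{"type":"array"},"jaw":{"type":"number"},"grip_force":{"type":"number"}},"required":["increments"]}

```bash
ls; mkdir -p pics
cat > h.py <<'E'
import numpy as np, cv2
from plant import ctrl
def ray(cam,px):
    c=ctrl.calibration(cam);K=np.array(c["camera_matrix"]);T=np.array(c["world_to_cam"]);k=c["k1"]
    u=(px[0]-K[0,2])/K[0,0];v=(px[1]-K[1,2])/K[1,1]
    d=np.array([u,v]);s=d.copy()
    for _ in range(30): s=d/(1+k*(s@s))
    R=T[:3,:3];o=-R.T@T[:3,3]
    return o,R.T@np.array([s[0],s[1],1.])
def at_z(cam,px,z):
    o,d=ray(cam,px);return o+d*(z-o[2])/d[2]
def proj(cam,p):
    c=ctrl.calibration(cam);K=np.array(c["camera_matrix"]);T=np.array(c["world_to_cam"]);k=c["k1"]
    q=T[:3,:3]@np.array(p)+T[:3,3];s=q[:2]/q[2];s=s*(1+k*(s@s))
    return np.array([K[0,0]*s[0]+K[0,2],K[1,1]*s[1]+K[1,2]])
def st():
    o=ctrl.get_obs();print({k:np.round(o[k],4) for k in("time_s","q","eef_pos","eef_rot","force","finger_gap")})
E
python3 - <<'E'
from h import *
st()
for c in("scene","top"):
    im=ctrl.camera(c);cv2.imwrite(f"pics/{c}0.png",im)
    T=np.array(ctrl.calibration(c)["world_to_cam"]);print(c,(-T[:3,:3].T@T[:3,3]).round(3))
    for n,z in(("cup",0),("fixed_cup_bottom",.042),("post_top",.1),("slide_base",0),("vial_l",0),("holder_l",0),("module_l",0)):
        for r in ctrl.tip_of(c,n)[:2]: print(n,np.round(r["p"],2),np.round(r["point"],1),at_z(c,r["point"],z).round(4))
st()
E
```

```text
pics
{'time_s': np.float64(0.0), 'q': array([ 1.141 ,  0.2133, -0.0351,  1.3235, -0.    ,  1.5708]), 'eef_pos': array([0.2082, 0.4542, 0.2308]), 'eef_rot': array([-3.1349,  1.5697, -1.9939]), 'force': array([ 1.4723, -0.0753,  0.317 ]), 'finger_gap': np.float64(0.0855)}
scene [-0.209 -0.769  1.226]
cup 0.56 [213.2 169.4] [0.5378 0.2732 0.    ]
fixed_cup_bottom 0.88 [322.4 265.6] [ 0.4688 -0.3528  0.042 ]
post_top 0.9 [308.  239.2] [ 0.4806 -0.2762  0.1   ]
slide_base 0.97 [298.2 254. ] [ 0.471  -0.2496  0.    ]
vial_l 0.45 [196.6 186. ] [0.4306 0.2486 0.    ]
module_l 0.72 [364.1 244.8] [ 0.6599 -0.3868  0.    ]
top [0.303 0.003 1.433]
cup 0.67 [176.8 197.6] [0.5411 0.2743 0.    ]
fixed_cup_bottom 0.82 [376.3 211.9] [ 0.4759 -0.3692  0.042 ]
post_top 0.7 [351.8 209.3] [ 0.4781 -0.2791  0.1   ]
slide_base 0.89 [336.2 214.8] [ 0.4741 -0.2481  0.    ]
vial_l 0.39 [186.8 235.1] [0.4171 0.2401 0.    ]
holder_l 0.78 [141.  182.8] [0.5931 0.3941 0.    ]
module_l 0.56 [379.7 155. ] [ 0.6732 -0.4045  0.    ]
{'time_s': np.float64(0.8), 'q': array([ 1.141 ,  0.2129, -0.0344,  1.3235, -0.    ,  1.5708]), 'eef_pos': array([0.2083, 0.4545, 0.2313]), 'eef_rot': array([-1.5656,  1.5708, -0.4247]), 'force': array([ 0.3761,  0.0513, -0.1552]), 'finger_gap': np.float64(0.0856)}
```

View pics/scene0.png

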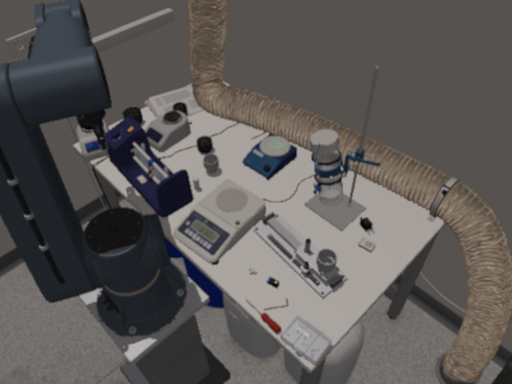

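View pics/top0.png

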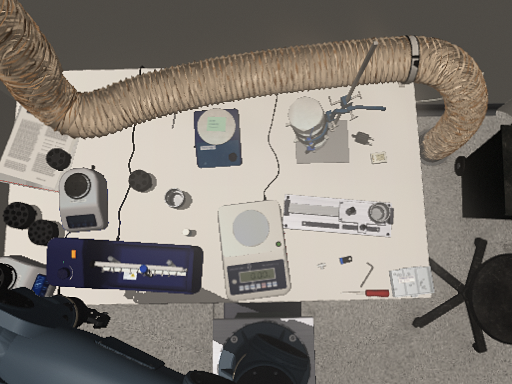

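Run:
```python
import cv2
a=cv2.imread("pics/top0.png");cv2.imwrite("pics/top0z1.png",cv2.resize(a[140:270,270:420],None,fx=5,fy=4.6,interpolation=cv2.INTER_CUBIC))
cv2.imwrite("pics/top0z2.png",cv2.resize(a[150:270,110:250],None,fx=5,fy=5,interpolation=cv2.INTER_CUBIC))
a=cv2.imread("pics/scene0.png");cv2.imwrite("pics/scene0z1.png",cv2.resize(a[190:310,240:400],None,fx=5,fy=5,interpolation=cv2.INTER_CUBIC))
cv2.imwrite("pics/scene0z2.png",cv2.resize(a[120:220,150:290],None,fx=5,fy=5,interpolation=cv2.INTER_CUBIC))
```

```text
(no output)
```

View pics/top0z1.png

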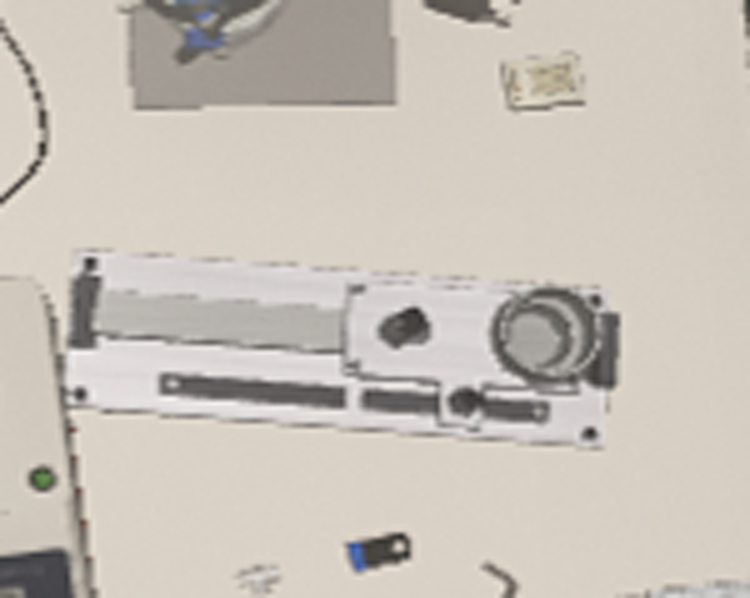

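View pics/top0z2.png

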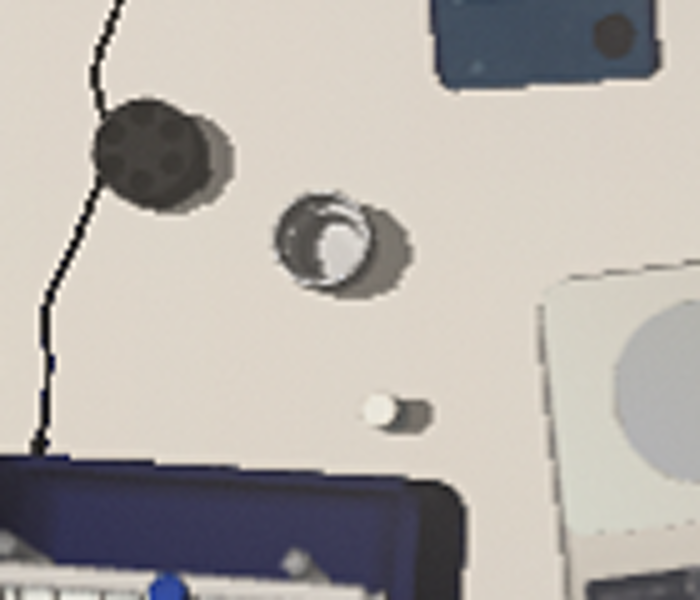

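View pics/scene0z1.png

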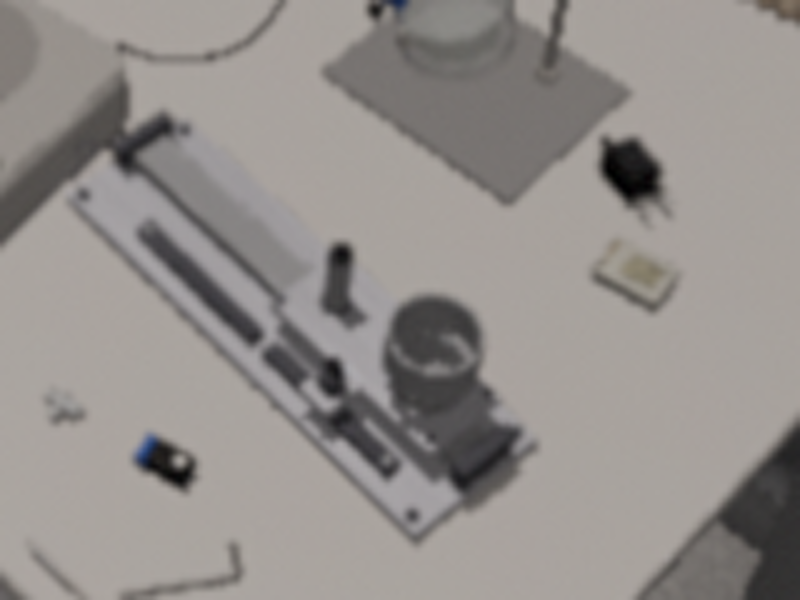

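View pics/scene0z2.png

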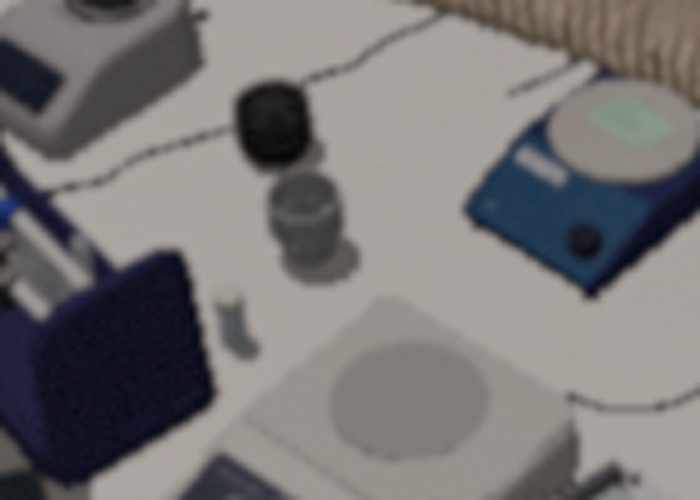

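Run:
```python
from h import *
A=lambda x,y:(270+x/5-.4,140+y/4.6-.4)
B=lambda x,y:(110+x/5-.4,150+y/5-.4)
S1=lambda x,y:(240+x/5-.4,190+y/5-.4)
S2=lambda x,y:(150+x/5-.4,120+y/5-.4)
p=lambda n,c,q,z:print(n,at_z(c,q,z).round(4))
p("cup rim top",'top',B(324,243),.062)
p("cup rim scene",'scene',S2(306,205),.062)
p("fc rim top",'top',A(547,335),.104)
p("fc rim scene",'scene',S1(434,342),.104)
p("post top top",'top',A(418,322),.1)
p("post top scene",'scene',S1(342,252),.1)
p("vial top",'top',B(380,410),.054)
for q in((75,250),(65,405),(605,445),(612,290),(354,397),(347,397),(362,398),(463,400)): p(f"c{q}",'top',A(*q),.012)
p("ball",'top',A(465,400),.045)
for q in((70,197),(415,540),(163,112),(272,350)): p(f"s{q}",'scene',S1(*q),.012)
for c in("top","scene"):
  ctrl.camera(c)
  for n in("cup","fixed_cup_bottom","slide_base","post_top"):
    for r in ctrl.silhouettes(c,n)[:2]:
        m=r["pixels"];print(c,n,np.round(r["p"],2),m.sum(),np.round(r["extent"],1))
        np.save(f"/tmp/{c}_{n}.npy",m);break
```

```text
cup rim top [0.529  0.2702 0.062 ]
cup rim scene [0.526  0.2655 0.062 ]
fc rim top [ 0.4664 -0.3608  0.104 ]
fc rim scene [ 0.4634 -0.3657  0.104 ]
post top top [ 0.4771 -0.2833  0.1   ]
post top scene [ 0.4782 -0.2783  0.1   ]
vial top [0.4238 0.2351 0.054 ]
c(75, 250) [ 0.5445 -0.0804  0.012 ]
c(65, 405) [ 0.4344 -0.0708  0.012 ]
c(605, 445) [ 0.3994 -0.4186  0.012 ]
c(612, 290) [ 0.509  -0.4308  0.012 ]
c(354, 397) [ 0.4363 -0.2578  0.012 ]
c(347, 397) [ 0.4364 -0.2533  0.012 ]
c(362, 398) [ 0.4355 -0.263   0.012 ]
c(463, 400) [ 0.4328 -0.3284  0.012 ]
ball [ 0.4298 -0.322   0.045 ]
s(70, 197) [ 0.4331 -0.0712  0.012 ]
s(415, 540) [ 0.3953 -0.4183  0.012 ]
s(163, 112) [ 0.5361 -0.0633  0.012 ]
s(272, 350) [ 0.4377 -0.2597  0.012 ]
top cup 0.62 312 [165.9 188.5 183.1 207.1]
top fixed_cup_bottom 0.89 1226 [337.4 200.9 389.  234.2]
top slide_base 0.94 3294 [283.8 195.7 392.5 238. ]
top post_top 0.82 1144 [337.  202.2 389.5 231.5]
scene cup 0.73 236 [201.8 154.6 221.3 171.4]
scene fixed_cup_bottom 0.97 1120 [292.  236.1 339.9 284.7]
scene slide_base 0.96 2932 [253.7 215.  345.8 298.4]
scene post_top 0.71 1097 [294.2 238.1 340.1 282.5]
```

```bash
cat >> h.py <<'E'
from scipy.spatial.transform import Rotation as Ro
def R(): return Ro.from_euler("xyz",ctrl.get_obs()["eef_rot"]).as_matrix()
def ring(im,cam,c,r,z,sc,off,col):
    P=np.array([proj(cam,(c[0]+r*np.cos(t),c[1]+r*np.sin(t),z)) for t in np.linspace(0,2*np.pi,60)])
    cv2.polylines(im,[np.round((P-off+.5)*sc-.5).astype(int)],True,col,1)
def crop(im,x0,y0,w,h,s): return cv2.resize(im[y0:y0+h,x0:x0+w],None,fx=s,fy=s,interpolation=cv2.INTER_CUBIC)
E
cat > ov.py <<'E'
from h import *
def go(tag,cup,fc,post,zc=0):
    rows=[]
    for c,o in (("top",((145,170),(335,185))),("scene",((185,135),(290,220)))):
        im=cv2.imread(f"pics/{c}0.png");row=[]
        for k,(x0,y0) in enumerate(o):
            a=crop(im,x0,y0,65,48,6);off=np.array([x0,y0])
            if k==0: ring(a,c,cup,.031,zc+.062,6,off,(0,0,255));ring(a,c,cup,.0215,zc,6,off,(0,255,0))
            else: ring(a,c,fc,.031,.104,6,off,(0,0,255));ring(a,c,post,.009,.1,6,off,(0,255,0));ring(a,c,post,.009,.042,6,off,(255,0,0))
            row.append(a)
        rows.append(np.hstack(row))
    cv2.imwrite(f"pics/ov{tag}.png",np.vstack(rows))
E
python3 - <<'E'
from ov import *
go("a",(.5278,.268),(.4665,-.3635),(.4755,-.279))
print(R().round(3))
E
```

```text
[[ 0.    -0.909  0.417]
 [ 0.     0.417  0.909]
 [-1.    -0.     0.   ]]
```

View pics/ova.png

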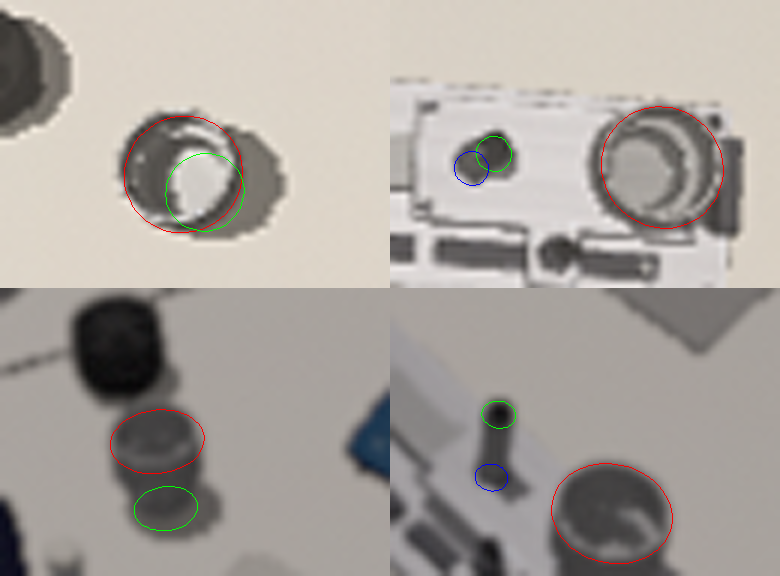

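Call:
step_arm([
  [0,-0.02,-0.002,0],
  [0,-0.035,-0.0035,0],
  [0,-0.04,-0.004,0],
  [0,-0.04,-0.004,0],
  [0,-0.04,-0.004,0],
], jaw=0.085, grip_force=40)

```text
time_s: 1.72
eef_pos: [0.3614, 0.3646, 0.2315]
eef_rot: [-0.416, 1.57, 0.726]
force: [0.3, 1.2, -0.2]
finger_gap: 0.0853
```

Call:
step_arm([
  [0,-0.04,-0.004,0],
  [0,-0.04,-0.004,0],
  [0,-0.04,-0.004,0],
  [0,-0.04,-0.003,0],
  [0,-0.03,-0.0025,0],
])

```text
time_s: 2.13
eef_pos: [0.5279, 0.2686, 0.2311]
eef_rot: [-1.863, 1.57, -0.723]
force: [0.8, 0.5, 0.6]
finger_gap: 0.085
```

Call:
step_arm([
  [0,0,0,-0.1],
  [0,0,0,-0.12],
  [0,0,0,-0.11],
  [0,0,0,0],
  [0,0,0,0],
])

```text
time_s: 2.55
eef_pos: [0.5255, 0.2706, 0.2313]
eef_rot: [2.506, 1.571, -2.309]
force: [-0.1, 0.7, 0.1]
finger_gap: 0.085
```

```bash
cat >> h.py <<'E'
def to(x,y,z,yawz=None):
    o=ctrl.get_obs();r=R();d=np.array([x,y,z])-o["eef_pos"];print("tool delta",(r.T@d).round(4),"jaw angle",np.degrees(np.arctan2(r[1,2],r[0,2])).round(2))
E
python3 -c "
from h import *
st();print(R().round(3));to(.5285,.269,.027)"
```

```text
{'time_s': np.float64(2.55), 'q': array([ 0.4755,  0.4075,  0.2324,  1.3959, -0.    ,  0.5788]), 'eef_pos': array([0.5255, 0.2706, 0.2313]), 'eef_rot': array([ 2.5063,  1.5707, -2.3095]), 'force': array([-0.0833,  0.6721,  0.1072]), 'finger_gap': np.float64(0.085)}
[[-0.    -0.995  0.103]
 [-0.     0.103  0.995]
 [-1.     0.    -0.   ]]
tool delta [ 0.2043 -0.0031 -0.0012] jaw angle 84.08
```

Call:
step_arm([
  [0.025,-0.0031,-0.0012,0],
  [0.035,0,0,0],
  [0.035,0,0,0],
  [0.02,0,0,0],
  [0.005,0,0,0],
])

```text
time_s: 2.97
eef_pos: [0.5265, 0.2683, 0.1077]
eef_rot: [2.151, 1.566, -2.664]
force: [-0.4, -0.1, -1.4]
finger_gap: 0.0848
```

Run:
```python
from h import *
st();to(.5285,.269,.027)
v=[]
for c,(x0,y0) in (("top",(135,160)),("scene",(170,115))):
    im=ctrl.camera(c);a=crop(im,x0,y0,80,80,4.5);v.append(a)
cv2.imwrite("pics/desc.png",np.hstack(v))
```

```text
{'time_s': np.float64(2.9667), 'q': array([ 0.4713,  0.4523, -0.0144,  1.1093, -0.    ,  0.5746]), 'eef_pos': array([0.5265, 0.2683, 0.1077]), 'eef_rot': array([ 2.1513,  1.5656, -2.6644]), 'force': array([-0.4064, -0.1002, -1.3845]), 'finger_gap': np.float64(0.0848)}
tool delta [ 0.0807 -0.0023  0.0012] jaw angle 84.08
```

View pics/desc.png

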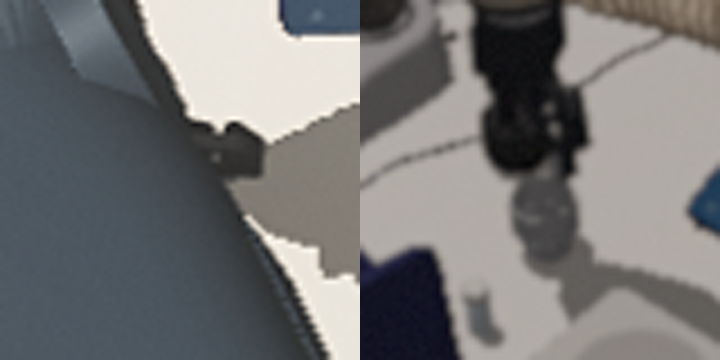

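Call:
step_arm([
  [0.02,-0.0015,0.0008,0],
  [0.02,0,0,0],
  [0.02,0,0,0],
  [0.012,0,0,0],
  [0,0,0,0],
])

```text
time_s: 3.48
eef_pos: [0.5299, 0.2697, 0.0389]
eef_rot: [2.172, 1.57, -2.642]
force: [0.0, -0.4, -0.0]
finger_gap: 0.0848
```

Call:
step_arm([
  [0,0,0,0],
  [0,0,0,0],
])

```text
time_s: 3.65
eef_pos: [0.5313, 0.2704, 0.0414]
eef_rot: [-1.009, 1.568, 0.462]
force: [-0.0, 0.0, 0.5]
finger_gap: 0.0851
```

Run:
```python
from h import *
st();to(.5285,.269,.027)
```

```text
{'time_s': np.float64(3.65), 'q': array([ 0.4708,  0.5054, -0.108 ,  0.9546, -0.    ,  0.5712]), 'eef_pos': array([0.5313, 0.2704, 0.0414]), 'eef_rot': array([-1.0085,  1.5681,  0.4618]), 'force': array([-0.0218,  0.013 ,  0.5183]), 'finger_gap': np.float64(0.0851)}
tool delta [ 0.0144  0.0027 -0.0017] jaw angle 84.24
```

Call:
step_arm([
  [0.012,0.001,-0.001,0],
  [0,0,0,0],
  [0,0,0,0],
])

```text
time_s: 3.9
eef_pos: [0.5293, 0.269, 0.0283]
eef_rot: [-1.045, 1.57, 0.425]
force: [0.1, -0.9, 0.6]
finger_gap: 0.085
```

Call:
step_arm([
  [0,0,0,0],
  [0,0,0,0],
  [0,0,0,0],
  [0,0,0,0],
  [0,0,0,0],
], jaw=0.05)

```text
time_s: 4.32
eef_pos: [0.5296, 0.2692, 0.0286]
eef_rot: [-0.984, 1.569, 0.487]
force: [-2.0, -0.4, 10.5]
finger_gap: 0.0613
```

Call:
step_arm([
  [0,0,0,0],
  [0,0,0,0],
  [0,0,0,0],
  [0,0,0,0],
])

```text
time_s: 4.65
eef_pos: [0.5297, 0.2692, 0.0287]
eef_rot: [-0.965, 1.569, 0.506]
force: [-2.3, -1.0, 10.6]
finger_gap: 0.0617
```

Run:
```python
from h import *
st();to(.5285,.269,.027)
im=ctrl.camera("scene");cv2.imwrite("pics/grip.png",crop(im,170,115,80,80,6))
st()
```

```text
{'time_s': np.float64(4.65), 'q': array([ 4.702e-01,  5.142e-01, -1.290e-01,  9.257e-01,  1.000e-04,
        5.700e-01]), 'eef_pos': array([0.5297, 0.2692, 0.0287]), 'eef_rot': array([-0.9653,  1.569 ,  0.5057]), 'force': array([-2.3121, -1.0247, 10.584 ]), 'finger_gap': np.float64(0.0617)}
tool delta [ 0.0017  0.0011 -0.0003] jaw angle 84.28
{'time_s': np.float64(4.7), 'q': array([ 4.702e-01,  5.143e-01, -1.290e-01,  9.258e-01,  1.000e-04,
        5.700e-01]), 'eef_pos': array([0.5296, 0.2692, 0.0286]), 'eef_rot': array([-0.9697,  1.5691,  0.5013]), 'force': array([-2.777 , -0.9181, 10.1892]), 'finger_gap': np.float64(0.0617)}
```

View pics/grip.png

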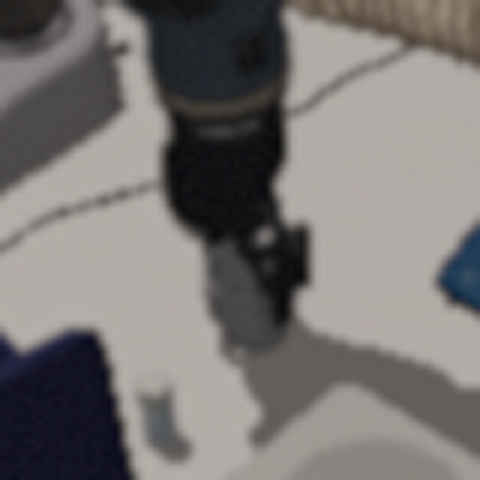

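Call:
step_arm([
  [-0.01,0,0,0],
  [-0.03,0,0,0],
  [-0.04,0,0,0],
  [-0.04,0,0,0],
  [-0.04,0,0,0],
])

```text
time_s: 5.12
eef_pos: [0.5285, 0.2686, 0.1901]
eef_rot: [-0.887, 1.571, 0.584]
force: [1.2, 0.3, -0.7]
finger_gap: 0.0612
```

Call:
step_arm([
  [-0.03,0,-0.01,0],
  [0,0,-0.03,0],
  [0,0,-0.035,0],
  [0,0,-0.035,0],
  [0,0,-0.035,0],
])

```text
time_s: 5.53
eef_pos: [0.5141, 0.1233, 0.2183]
eef_rot: [-1.293, 1.57, 0.178]
force: [0.7, -0.4, -1.6]
finger_gap: 0.0616
```

Call:
step_arm([
  [0,0,-0.035,0],
  [0,0,-0.035,0],
  [0,0,-0.035,0],
  [0,0,-0.035,0],
  [0,0,-0.035,0],
])

```text
time_s: 5.95
eef_pos: [0.4966, -0.0512, 0.2184]
eef_rot: [-1.592, 1.57, -0.121]
force: [0.8, 0.2, -0.2]
finger_gap: 0.0613
```

Call:
step_arm([
  [0,0,-0.035,0],
  [0,0,-0.035,0],
  [0,0,-0.035,0],
  [0,0,-0.035,0],
  [0,0,-0.035,0],
])

```text
time_s: 6.37
eef_pos: [0.4791, -0.2254, 0.2184]
eef_rot: [-1.921, 1.57, -0.45]
force: [1.6, 0.5, 0.2]
finger_gap: 0.0611
```

Run:
```python
from h import *
st();to(.4665,-.363,.23)
```

```text
{'time_s': np.float64(6.3667), 'q': array([-0.4397,  0.2756,  0.0143,  1.3086, -0.    , -0.3398]), 'eef_pos': array([ 0.4791, -0.2254,  0.2184]), 'eef_rot': array([-1.9213,  1.5699, -0.4504]), 'force': array([1.5626, 0.4955, 0.1524]), 'finger_gap': np.float64(0.0611)}
tool delta [-0.0116 -0.0012 -0.1382] jaw angle 84.27
```

Call:
step_arm([
  [0,0,-0.04,0],
  [0,0,-0.04,0],
  [0,0,-0.035,0],
  [0,-0.001,-0.023,0],
  [0,0,0,0],
])

```text
time_s: 6.78
eef_pos: [0.4659, -0.3651, 0.2175]
eef_rot: [3.038, 1.57, -1.778]
force: [0.3, 0.1, 0.2]
finger_gap: 0.0613
```

Call:
step_arm([
  [0,0,0,0],
  [0,0,0,0],
])

```text
time_s: 6.95
eef_pos: [0.4669, -0.3607, 0.2178]
eef_rot: [-1.003, 1.571, 0.468]
force: [-0.6, 0.8, -0.1]
finger_gap: 0.0612
```

Run:
```python
from h import *
st();to(.4665,-.363,.23)
v=[]
for c,(x0,y0) in (("top",(320,150)),("scene",(270,190))):
    im=ctrl.camera(c);cv2.imwrite(f"pics/{c}1.png",im);a=crop(im,x0,y0,90,110,4.4);v.append(a)
    for n in("cup","fixed_cup_bottom","post_top"):
        for r in ctrl.tip_of(c,n)[:2]: print(c,n,np.round(r["p"],2),np.round(r["point"],1),at_z(c,r["point"],{"cup":.19,"post_top":.1}.get(n,.042)).round(4))
    a=v[-1];off=np.array([x0,y0])
    t=ctrl.get_obs()["eef_pos"];z=t[2]-.0275
    ring(a,c,t,.0215,z,4.4,off,(0,255,0));ring(a,c,t,.031,z+.062,4.4,off,(0,0,255));ring(a,c,t,.031,z+.026,4.4,off,(0,0,255))
    ring(a,c,(.4665,-.363),.031,.104,4.4,off,(255,0,0))
cv2.imwrite("pics/above.png",np.hstack(v))
```

```text
{'time_s': np.float64(6.95), 'q': array([-6.5790e-01,  4.0550e-01,  1.9580e-01,  1.3609e+00,  2.0000e-04,
       -5.5790e-01]), 'eef_pos': array([ 0.4669, -0.3607,  0.2178]), 'eef_rot': array([-1.0033,  1.5706,  0.4676]), 'force': array([-0.6443,  0.7889, -0.0935]), 'finger_gap': np.float64(0.0612)}
tool delta [-0.0122  0.0001 -0.0023] jaw angle 84.27
top cup 0.48 [388.8 208.6] [ 0.4663 -0.366   0.19  ]
top fixed_cup_bottom 0.58 [375.6 214.7] [ 0.467  -0.3664  0.042 ]
top post_top 0.82 [355. 212.] [ 0.4697 -0.2884  0.1   ]
scene cup 0.67 [328.5 237.5] [ 0.4729 -0.3548  0.19  ]
scene fixed_cup_bottom 0.65 [325.6 261.9] [ 0.487  -0.3512  0.042 ]
scene post_top 0.57 [309.5 240.9] [ 0.4789 -0.284   0.1   ]
```

View pics/above.png

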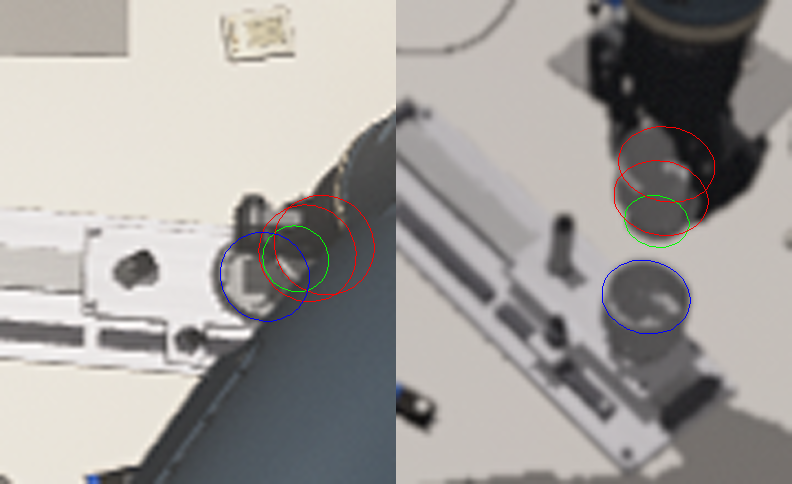

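Call:
step_arm([
  [0.02,0,0,0],
  [0.025,0,0,0],
  [0.025,0,0,0],
  [0.01,0,0,0],
  [0,0,0,0],
])

```text
time_s: 7.77
eef_pos: [0.4658, -0.3601, 0.1352]
eef_rot: [0.999, 1.567, 2.47]
force: [-0.1, -0.2, -0.1]
finger_gap: 0.0614
```

Run:
```python
from h import *
st();to(.4665,-.363,.107)
v=[]
for c,(x0,y0) in (("top",(320,150)),("scene",(270,190))):
    im=ctrl.camera(c);cv2.imwrite(f"pics/{c}2.png",im);a=crop(im,x0,y0,90,110,4.4);v.append(a)
cv2.imwrite("pics/above2.png",np.hstack(v))
```

```text
{'time_s': np.float64(7.7667), 'q': array([-6.5810e-01,  4.3170e-01,  2.5300e-02,  1.1684e+00,  1.0000e-04,
       -5.5840e-01]), 'eef_pos': array([ 0.4658, -0.3601,  0.1352]), 'eef_rot': array([0.9992, 1.5668, 2.4704]), 'force': array([-0.1435, -0.2333, -0.0736]), 'finger_gap': np.float64(0.0614)}
tool delta [ 0.0282 -0.0011 -0.0029] jaw angle 84.29
```

View pics/above2.png

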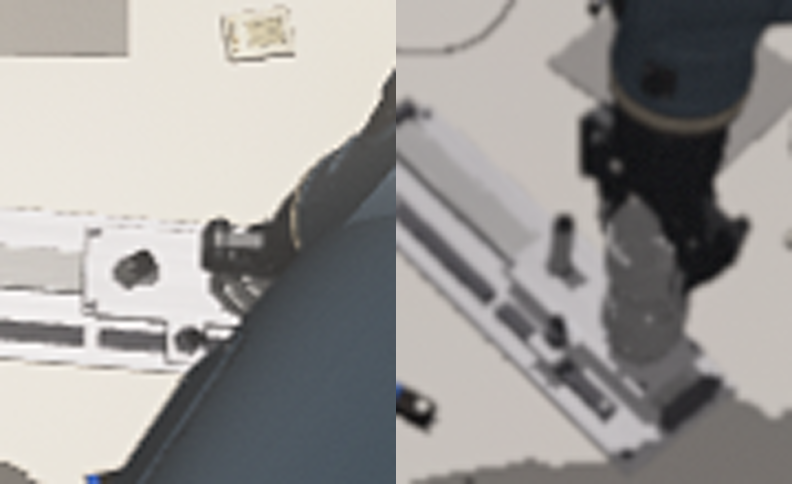

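Call:
step_arm([
  [0.003,-0.0005,-0.0022,0],
  [0.005,0,0,0],
  [0,0,0,0],
])

```text
time_s: 8.12
eef_pos: [0.4673, -0.3636, 0.1292]
eef_rot: [-2.095, 1.57, -0.624]
force: [-1.2, -0.3, -1.6]
finger_gap: 0.0615
```

Call:
step_arm([
  [0.004,0,0,0],
  [0.004,0,0,0],
  [0,0,0,0],
])

```text
time_s: 8.37
eef_pos: [0.4669, -0.3631, 0.1205]
eef_rot: [0.998, 1.57, 2.469]
force: [-0.8, 0.6, -1.0]
finger_gap: 0.0611
```

Call:
step_arm([
  [0.003,0,0,0],
  [0.003,0,0,0],
  [0,0,0,0],
])

```text
time_s: 8.62
eef_pos: [0.467, -0.3631, 0.1147]
eef_rot: [1.012, 1.57, 2.483]
force: [0.1, 0.0, -1.7]
finger_gap: 0.0612
```

Call:
step_arm([
  [0.003,0,0,0],
  [0.002,0,0,0],
  [0,0,0,0],
])

```text
time_s: 8.87
eef_pos: [0.467, -0.3632, 0.1098]
eef_rot: [0.958, 1.57, 2.428]
force: [-0.8, -0.0, -0.5]
finger_gap: 0.0611
```

Call:
step_arm([
  [0.0015,0,0,0],
  [0,0,0,0],
])

```text
time_s: 9.03
eef_pos: [0.4672, -0.3633, 0.1086]
eef_rot: [0.919, 1.571, 2.39]
force: [0.3, -0.9, -0.7]
finger_gap: 0.0612
```

Call:
step_arm([
  [0.001,0,0,0],
  [0,0,0,0],
])

```text
time_s: 9.2
eef_pos: [0.4672, -0.3633, 0.1077]
eef_rot: [0.934, 1.571, 2.405]
force: [-0.3, -0.5, -0.6]
finger_gap: 0.061
```

Call:
step_arm([
  [0.001,0,0,0],
  [0,0,0,0],
])

```text
time_s: 9.37
eef_pos: [0.4672, -0.3634, 0.1068]
eef_rot: [-2.284, 1.571, -0.813]
force: [0.6, 0.4, -0.8]
finger_gap: 0.0613
```

Call:
step_arm([
  [0.001,0,0,0],
  [0,0,0,0],
])

```text
time_s: 9.53
eef_pos: [0.4673, -0.3635, 0.1066]
eef_rot: [-2.167, 1.57, -0.696]
force: [-3.3, 1.6, 9.3]
finger_gap: 0.0612
```

Call:
step_arm([
  [0.0008,0,0,0],
  [0,0,0,0],
])

```text
time_s: 9.7
eef_pos: [0.4673, -0.3636, 0.1065]
eef_rot: [-2.247, 1.569, -0.776]
force: [-6.4, 3.0, 19.8]
finger_gap: 0.0616
```

Call:
step_arm([
  [0,0,0,0],
  [0,0,0,0],
  [0,0,0,0],
  [0,0,0,0],
  [0,0,0,0],
], jaw=0.085)

```text
time_s: 10.12
eef_pos: [0.4671, -0.3633, 0.1048]
eef_rot: [0.993, 1.57, 2.464]
force: [-0.1, 0.7, 0.1]
finger_gap: 0.085
```

Call:
step_arm([
  [-0.005,0,0,0],
  [-0.015,0,0,0],
  [-0.025,0,0,0],
  [-0.03,0,0,0],
  [-0.03,0,0,0],
])

```text
time_s: 10.53
eef_pos: [0.4668, -0.363, 0.2113]
eef_rot: [1.003, 1.57, 2.474]
force: [0.3, -0.3, 1.0]
finger_gap: 0.0852
```

Run:
```python
from h import *
st();to(.4755,-.279,.235)
v=[]
for c,(x0,y0) in (("top",(320,150)),("scene",(270,190))):
    im=ctrl.camera(c);cv2.imwrite(f"pics/{c}3.png",im);a=crop(im,x0,y0,90,110,4.4);off=np.array([x0,y0])
    f=(.467,-.3635)
    ring(a,c,f,.031,.104,4.4,off,(255,0,0)); ring(a,c,f,.031,.14,4.4,off,(0,0,255))
    v.append(a)
cv2.imwrite("pics/nest.png",np.hstack(v))
```

```text
{'time_s': np.float64(10.5333), 'q': array([-0.6609,  0.4101,  0.1863,  1.3478,  0.    , -0.5612]), 'eef_pos': array([ 0.4668, -0.363 ,  0.2113]), 'eef_rot': array([1.0031, 1.57  , 2.4742]), 'force': array([ 0.3288, -0.3195,  0.9676]), 'finger_gap': np.float64(0.0852)}
tool delta [-0.0236 -0.0002  0.0844] jaw angle 84.29
```

View pics/nest.png

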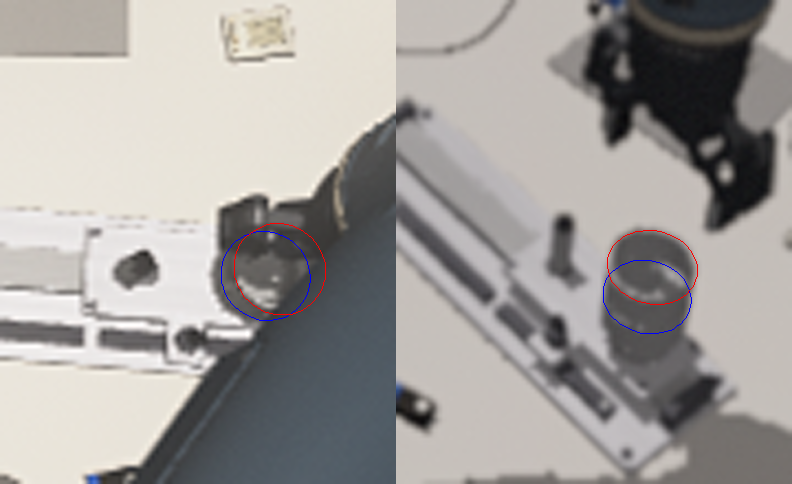

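Call:
step_arm([
  [0,0,0.015,0],
  [0,0,0.025,0],
  [0,0,0.025,0],
  [0,0,0.015,0],
  [0,0,0.0043,0],
], jaw=0.04)

```text
time_s: 11.05
eef_pos: [0.4758, -0.2775, 0.2101]
eef_rot: [0.03, 1.57, 1.503]
force: [0.5, 0.2, -0.0]
finger_gap: 0.0397
```

Call:
step_arm([
  [0.02,0,0,0],
  [0.025,0,0,0],
  [0.025,0,0,0],
  [0.015,0,0,0],
  [0,0,0,0],
])

```text
time_s: 11.47
eef_pos: [0.474, -0.279, 0.1219]
eef_rot: [1.185, 1.566, 2.656]
force: [-1.3, 0.3, -0.3]
finger_gap: 0.0398
```

Run:
```python
from h import *
st();to(.4755,-.279,.072)
v=[]
for c,(x0,y0) in (("top",(300,150)),("scene",(255,190))):
    im=ctrl.camera(c);cv2.imwrite(f"pics/{c}4.png",im);a=crop(im,x0,y0,90,110,4.4);v.append(a)
cv2.imwrite("pics/post.png",np.hstack(v))
```

```text
{'time_s': np.float64(11.4667), 'q': array([-5.3190e-01,  3.6230e-01, -1.1260e-01,  1.1005e+00, -2.0000e-04,
       -4.3200e-01]), 'eef_pos': array([ 0.474 , -0.279 ,  0.1219]), 'eef_rot': array([1.1854, 1.5661, 2.6562]), 'force': array([-1.3319,  0.3335, -0.3386]), 'finger_gap': np.float64(0.0398)}
tool delta [ 0.0499 -0.0018  0.0001] jaw angle 84.27
```

View pics/post.png

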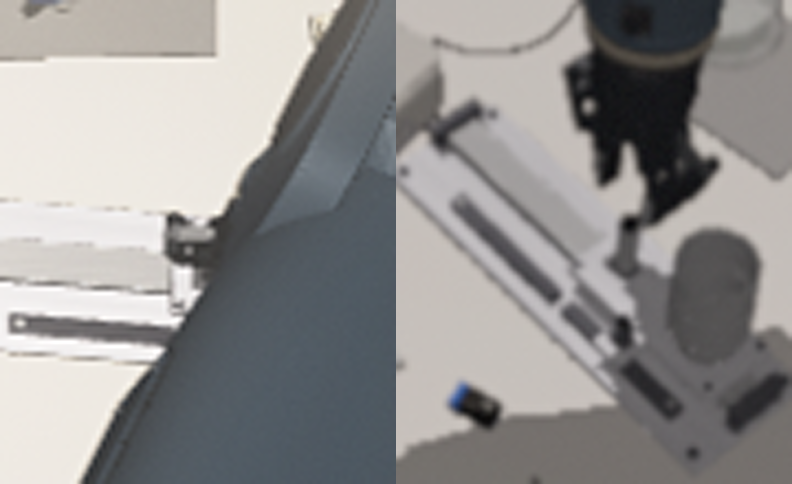

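Call:
step_arm([
  [0.01,0,0,0],
  [0.01,0,0,0],
  [0.01,0,0,0],
  [0,0,0,0],
])

```text
time_s: 11.9
eef_pos: [0.4747, -0.279, 0.0929]
eef_rot: [1.155, 1.568, 2.626]
force: [-0.4, -0.2, 0.5]
finger_gap: 0.0402
```

Call:
step_arm([
  [0.01,0,0,0],
  [0.006,0,0,0],
  [0,0,0,0],
])

```text
time_s: 12.15
eef_pos: [0.475, -0.2791, 0.0776]
eef_rot: [1.129, 1.569, 2.6]
force: [-0.9, -0.1, -0.4]
finger_gap: 0.04
```

Call:
step_arm([
  [0,0,0,0],
  [0,0,0,0],
  [0,0,0,0],
  [0,0,0,0],
  [0,0,0,0],
], jaw=0, grip_force=60)

```text
time_s: 12.57
eef_pos: [0.4757, -0.2796, 0.0794]
eef_rot: [-2.227, 1.57, -0.756]
force: [-2.4, 1.0, 4.7]
finger_gap: 0.0157
```

Run:
```python
from h import *
st();to(.4755,-.279,.072)
v=[]
for c,(x0,y0) in (("top",(300,150)),("scene",(255,190))):
    im=ctrl.camera(c);cv2.imwrite(f"pics/{c}5.png",im);a=crop(im,x0,y0,90,110,4.4);v.append(a)
cv2.imwrite("pics/post2.png",np.hstack(v))
```

```text
{'time_s': np.float64(12.5667), 'q': array([-5.313e-01,  3.918e-01, -1.828e-01,  9.956e-01, -1.000e-04,
       -4.314e-01]), 'eef_pos': array([ 0.4757, -0.2796,  0.0794]), 'eef_rot': array([-2.2272,  1.5702, -0.7562]), 'force': array([-2.4292,  0.9501,  4.7426]), 'finger_gap': np.float64(0.0157)}
tool delta [0.0074 0.0003 0.0006] jaw angle 84.28
```

View pics/post2.png

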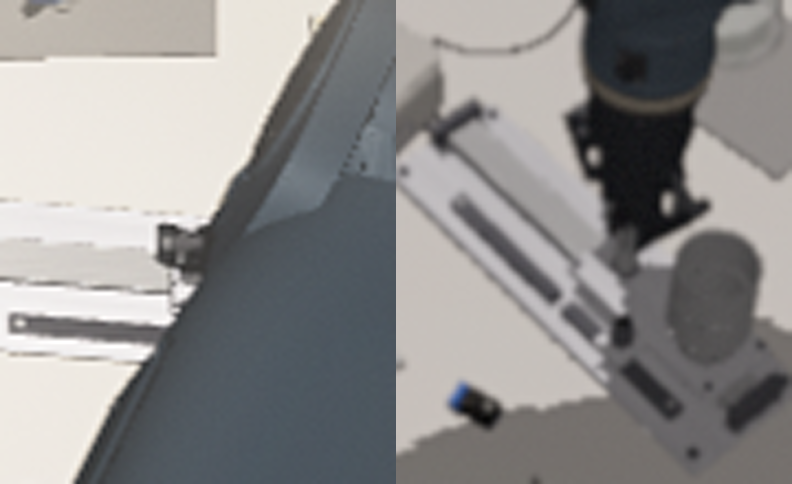

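Call:
step_arm([
  [0,0,0.003,0],
  [0,0,0.005,0],
  [0,0,0.006,0],
  [0,0,0.006,0],
  [0,0,0.005,0],
])

```text
time_s: 13.08
eef_pos: [0.4783, -0.2546, 0.0794]
eef_rot: [-2.45, 1.57, -0.979]
force: [-1.2, -1.0, 4.6]
finger_gap: 0.0157
```

Call:
step_arm([
  [0,0,0.005,0],
  [0,0,0.005,0],
  [0,0,0.005,0],
  [0,0,0.004,0],
  [0,0,0.002,0],
])

```text
time_s: 13.5
eef_pos: [0.4804, -0.2335, 0.0794]
eef_rot: [-2.176, 1.57, -0.704]
force: [-1.8, -0.2, 5.4]
finger_gap: 0.0158
```

```bash
cat > f.py <<'E'
from h import *
o=ctrl.get_obs();r=R();u=np.array([.1,.995,0])
print(round(float(o["time_s"]),2),"s along",round(float((o["eef_pos"]-np.array([.4755,-.279,0]))@u),4),"F tool",(r.T@o["force"]).round(2),o["eef_pos"].round(4),round(float(o["finger_gap"]),4))
E
python3 - <<'E'
import f
from h import *
v=[]
for c,(x0,y0) in (("top",(280,150)),("scene",(245,180))):
    im=ctrl.camera(c);cv2.imwrite(f"pics/{c}6.png",im);a=crop(im,x0,y0,90,110,4.4);v.append(a)
cv2.imwrite("pics/sl1.png",np.hstack(v))
E
```

```text
13.5 s along 0.0458 F tool [-5.45  1.79 -0.42] [ 0.4804 -0.2335  0.0794] 0.0158
```

View pics/sl1.png

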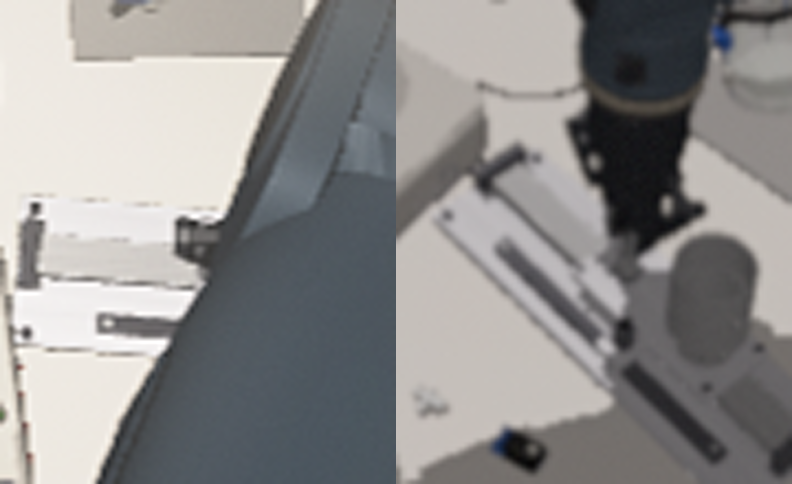

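Call:
step_arm([
  [0,0,0.002,0],
  [0,0,0.002,0],
  [0,0,0.002,0],
  [0,0,0.002,0],
  [0,0,0.001,0],
])

```text
time_s: 14.02
eef_pos: [0.4813, -0.2247, 0.0794]
eef_rot: [-2.173, 1.57, -0.702]
force: [-1.6, 0.3, 5.3]
finger_gap: 0.0156
```

Call:
step_arm([
  [0,0,0.001,0],
  [0,0,0.001,0],
  [0,0,0,0],
])

```text
time_s: 14.27
eef_pos: [0.4815, -0.2227, 0.0794]
eef_rot: [-1.985, 1.57, -0.514]
force: [-1.8, 0.7, 5.4]
finger_gap: 0.0158
```

Call:
step_arm([
  [0,0,0.001,0],
  [0,0,0.001,0],
  [0,0,0,0],
])

```text
time_s: 14.52
eef_pos: [0.4818, -0.2207, 0.0794]
eef_rot: [-1.722, 1.57, -0.251]
force: [-2.0, 0.9, 5.1]
finger_gap: 0.0157
```

Call:
step_arm([
  [0,0,0.001,0],
  [0,0,0.0005,0],
  [0,0,0,0],
])

```text
time_s: 14.77
eef_pos: [0.4819, -0.2191, 0.0794]
eef_rot: [-1.35, 1.57, 0.121]
force: [-0.9, 2.5, 7.0]
finger_gap: 0.016
```

```bash
python3 f.py
```

```text
14.77 s along 0.0602 F tool [-6.99  1.12  2.37] [ 0.4819 -0.2191  0.0794] 0.016
```

Call:
step_arm([
  [0,0,0.0005,0],
  [0,0,0.0005,0],
  [0,0,0,0],
])

```text
time_s: 15.02
eef_pos: [0.482, -0.218, 0.0794]
eef_rot: [-1.05, 1.57, 0.421]
force: [-1.3, 2.4, 7.6]
finger_gap: 0.0158
```

Call:
step_arm([
  [0,0,0.0005,0],
  [0,0,0.0005,0],
  [0,0,0,0],
])

```text
time_s: 15.27
eef_pos: [0.4822, -0.2168, 0.0794]
eef_rot: [-0.766, 1.57, 0.705]
force: [-0.5, 5.4, 7.4]
finger_gap: 0.016
```

Call:
step_arm([
  [0,0,0.0005,0],
  [0,0,0.0005,0],
  [0,0,0,0],
])

```text
time_s: 15.52
eef_pos: [0.4823, -0.2161, 0.0794]
eef_rot: [-1.484, 1.57, -0.013]
force: [-1.3, 1.0, 6.6]
finger_gap: 0.016
```

Call:
step_arm([
  [0,0,0.0005,0],
  [0,0,0,0],
  [0,0,0,0],
])

```text
time_s: 15.77
eef_pos: [0.4823, -0.2159, 0.0794]
eef_rot: [-2.023, 1.57, -0.552]
force: [-2.6, -0.2, 5.8]
finger_gap: 0.0157
```

```bash
python3 f.py
```

```text
15.77 s along 0.0634 F tool [-5.82  2.59 -0.5 ] [ 0.4823 -0.2159  0.0794] 0.0157
```

Call:
step_arm([
  [0,0,0.0005,0],
  [0,0,0,0],
  [0,0,0,0],
])

```text
time_s: 16.02
eef_pos: [0.4823, -0.2157, 0.0794]
eef_rot: [-2.514, 1.57, -1.043]
force: [-2.1, -3.3, 5.6]
finger_gap: 0.0161
```

Run:
```python
import f
from h import *
v=[]
for c,(x0,y0) in (("top",(280,150)),("scene",(245,180))):
    im=ctrl.camera(c);cv2.imwrite(f"pics/{c}7.png",im);a=crop(im,x0,y0,90,110,4.4);v.append(a)
cv2.imwrite("pics/sl2.png",np.hstack(v))
```

```text
16.02 s along 0.0637 F tool [-5.63  1.72 -3.46] [ 0.4823 -0.2157  0.0794] 0.0161
```

View pics/sl2.png

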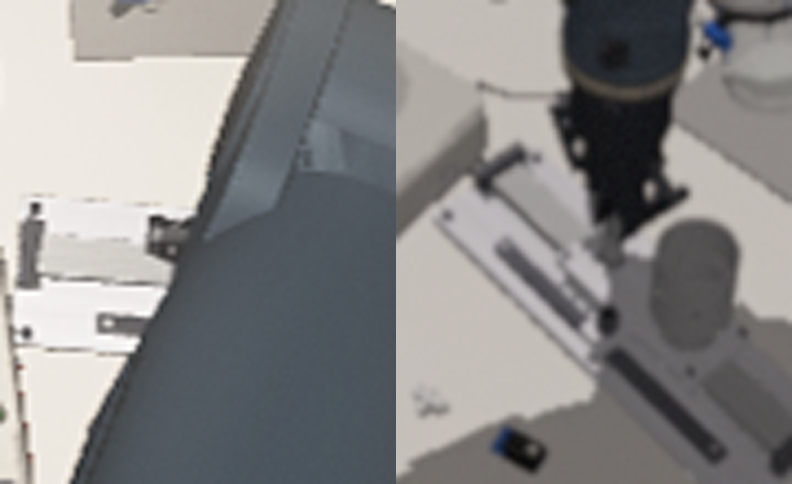

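Call:
step_arm([
  [0,0,-0.0004,0],
  [0,0,0,0],
  [0,0,0,0],
  [0,0,0,0],
])

```text
time_s: 16.45
eef_pos: [0.4823, -0.2159, 0.0794]
eef_rot: [-2.074, 1.57, -0.603]
force: [-2.6, -1.4, 6.1]
finger_gap: 0.016
```

Run:
```python
import f
from h import *
im=ctrl.camera("scene")
for n in("cup","post_top","vial_l","holder_l","module_l","fixed_cup_bottom"):
    z={"cup":.078,"post_top":.1,"fixed_cup_bottom":.042}.get(n,0)
    for r in ctrl.tip_of("scene",n)[:1]: print(n,round(float(r["p"]),2),at_z("scene",r["point"],z).round(4))
a=crop(im,270,200,80,80,7)
u=np.array([.1,.995])*.0635;fc=np.array([.467,-.3635])+u
ring(a,"scene",fc,.031,.14,7,np.array([270,200]),(0,0,255));cv2.imwrite("pics/fin.png",a)
```

```text
16.45 s along 0.0635 F tool [-6.05  2.47 -1.65] [ 0.4823 -0.2159  0.0794] 0.016
cup 0.76 [ 0.484 -0.294  0.078]
post_top 0.68 [ 0.4836 -0.2124  0.1   ]
vial_l 0.47 [0.435  0.2566 0.    ]
holder_l 0.6 [0.6048 0.4163 0.    ]
module_l 0.61 [ 0.6567 -0.3865  0.    ]
fixed_cup_bottom 0.59 [ 0.4813 -0.2878  0.042 ]
```

View pics/fin.png

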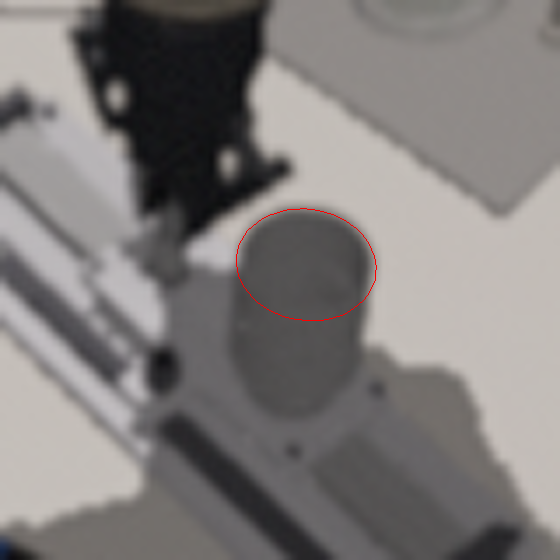

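Run:
```python
from h import *
ctrl.finish_job();st()
```

```text
the job is handed in; nothing more can be done
the job is handed in; nothing more can be done
```

I nested the loose cup in the fixed cup and let go of it. I then slid the carriage by its post until the spring ball dropped into the notch. I handed in at about 16.5 s, still gripping the post.

- **Nesting:** The cup met no resistance until the TCP was at z = 0.1065 m, about where I expected it to seat, and then pushed back with about 20 N. After release, its rim in the scene picture lined up with a circle drawn at the nested height of 140 mm, and it stood upright.
- **Notch:** After about 63 mm of travel, the force along the rail went from roughly +5 N (the ball pulling in) through zero to −3.5 N. Beyond that the carriage barely moved for further commands. I backed off 0.4 mm, leaving about −1.7 N, so the ball should be centred. I could not see the ball itself because the arm hid it in the top view, so this rests on the force readings. My estimate from the pictures was 64–71 mm, so the notch came slightly early.
- **Final picture:** The cup is still nested, but sits about a pixel off the circle drawn from my estimated carriage position.
- **Bystanders:** Nothing came near them. The last network positions for the vial differed by about 9 mm from the first ones. For the holder they differed by about 25 mm, though the first reading came from the other camera. These readings had low confidence (0.4–0.6), so I took the differences as detection error.

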